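Unsnap and slide open the gas filter cover

ROBOT

A 6-joint arm with a two-finger parallel gripper is mounted at the origin on the work surface. World frame = base frame: x ahead of the robot, y to its left, z up, the work surface at z = 0. Lengths are in mm, angles in rad, forces in N, time in s.
With the tool pointing down it reaches from about 300 to 850 mm from the base axis. Payload 4.2 kg.
Tool frame: the origin (TCP) lies midway between the tips of the shut fingers; the grasp point (between the pads) lies r.tcp_to_grasp behind it (r.tcp_to_grasp is the distance from the TCP to the grasp point, in mm); z points along the fingers, y is the line along which they close (so a half turn about z gives the same grasp; the last joint's range is limited). The gripper opens to 91 mm and grips with 3 to 60 N. Pads are 32 mm wide; open, the fingers measure 118 mm over their backs; the gripper's body (76 mm by 178 mm) begins 60 mm behind the grasp point.
Start: joints at [-1.199, 0.32, 1.565, -0, 1.257, -0.02], TCP at [219.57, -531.444, 213.976] pointing down, gripper open.
Joint ranges: [-3.11, 3.11], [-0.84, 2.01], [0.21, 2.61], [-1.34, 4.49], [0.05, 2.63], [-2.56, 2.56]. Speed limits (rad/s): [2.57, 2.57, 3.14, 3.14, 3.14, 3.14].

INTERFACE

Orientations are given as a unit quaternion [x, y, z, w].
In Python, from cell import r gives the robot as it stands.
- The arm moves only by the tool move_arm, never from a script. Its argument "plan" is a list of rows, each a list of 5 numbers: the closure in counts, from 0 (fully open) to 255 (shut), then the shift along the tool's x, y, z in mm, then the turn about the tool's z in rad. In form: [[gripper, tx, ty, tz, yaw], ...]. A call has 1 to 10 rows; each row shifts and turns the commanded pose from where the row before left it, along the tool's axes as they then stand; what a row does not reach is not made up. A row lasts 1/10 s, in which the tool goes at most 50 mm and 8.59 degrees, less where a joint would pass 70% of its speed; a pose out of reach is approached as far as the arm can. A call with a gripper value outside its range is refused whole. The fingers move at their own pace and stop on an object; "grip_force" is the grip in N (left out, the last holds). Time passes only in rows, so rows that do not move let the fingers close. It gives the time, the measured TCP pose, the force, the opening and the grip force at its end, in the units of the state.
- r.get_obs(): the state, without advancing time (a new reading comes with each control period).
- r.snapshot(name): name is "scene" or "top"; returns a dict with "frame" (420x560x3 uint8, red, green, blue), "depth" (420x560 float32, mm along the optical axis (not along the pixel's ray), 0 where there is no reading), "intrinsics" (3x3 intrinsics, pixels), "R" (3x3) and "t" (3): a world point X has camera coordinates R X + t. Camera axes: x right, y down, z forward; pixel columns grow to the right and rows downward; lengths in mm; the calibration is good to about 2 mm. A picture is of the moment at which its call begins.
- r.sign_off(): hands the job in; it is judged then, once.
The state is a dict: "time": time; "joint_positions": joint angles; "joint_velocities": joint speeds; "joint_efforts": joint torques, N m; "eef_pos": TCP position; "eef_rot": TCP orientation; "contact_force": force on the tool from outside, world axes, zero at the start; "torque": the same for the moment, N m; "opening": opening from 0.0 (shut) to 1.0 (fully open); "grip_force": force on a finger pad.
Only numpy, scipy, OpenCV 4.12 (cv2) and the standard library are available. Lean on these libraries where they do the work, as an engineer would, in place of code of your own. Each camera call takes 0.05 s, during which the arm holds its last target. There are 200 camera calls.

TASK

Open the gas filter unit for inspection: press its red snap tab all the way in with a fingertip, then push the released blue cover by its rib along the rails, over the tab to the other end, until the round filter is fully uncovered. Push the cover only: do not lift or tip it off its rails. Do not touch the filter, and leave the other things on the bench where they stand.

Things in the scene. Friction and masses are not known exactly. Their poses are not given: they have to be found in the camera images.
- unit: Gas filter unit fixed to the bench: silver casting 124 x 290 x 68 mm (x, y, z), white walls, blue sides. Origin: centre of its underside, on the bench; z up. Its y axis is its long axis; the cover opens towards +y. Along its top, from -y to +y: filter under the cover, red tab, empty parking end. Brass fittings reach y = +-181 mm, 26 mm up.
- channel (a point): Middle of the grey floor of the open channel along the unit's top, at (0, 0, 50) mm in the unit's frame. A steel rail on each side, top at z = 58 mm, leaves 64 mm free between. White side walls (inner faces x = +-46.5 mm) and end stops (inner faces y = +-133 mm) reach z = 68 mm.
- cover: Loose blue plate 90 x 90 x 8 mm with a rib, about 0.15 kg, lying on the rails. Origin: centre of its underside; axes as the unit's. Starts at (0, -86, 58) mm in the unit's frame, over the filter, 3 mm from the tab, which blocks it. With the tab in it slides to +y with light friction (about 1 N), up to the end stop at y = +88 mm. The filter is uncovered from y = -11 mm on.
- rib (a point): Middle of the top edge of the cover's upright push rib, 18 mm to the +y side of the cover's centre, 30 mm above its underside. The rib is 60 mm long (x), 8 mm thick (y) and stands 22 mm above the plate; 59 mm of flat plate on its -y side give the fingers room to push from.
- tab (a joint): Travel of the red snap tab (m): 0 = out, 0.014 = fully in; it moves straight down. It resists with about 4 N all the way, has no spring and stays where it is left. Out, its top is 10 mm above the cover's underside and blocks the cover; from about 0.011 in, the cover passes over it.
- tab_press (a point): Point to press on the flat top of the red tab, 4 mm to the +y side of the tab's middle; moves with it. The tab top is 44 x 36 mm (x, y), its middle at x = 0, y = -20 mm in the unit's frame, at z = 68 mm when out and 54 mm when fully in (4 mm above the channel floor).
- filter: Round filter, white disc in a copper ring, 58 mm across, 5 mm high, fixed on the channel floor under the cover at y = -86 mm in the unit's frame; hidden until the cover is pushed away. Origin: centre of its underside.
- beaker: Glass beaker 66 mm across, 85 mm high, loose on the bench beside the unit; origin: centre of its underside. Leave alone.
- jar: Amber glass jar 54 mm across, 85 mm high, loose; origin: centre of its underside. Leave alone.
- spare: Spare filter cartridge, copper drum with a white top, 56 mm across, 27 mm high, loose; origin: centre of its underside. Leave alone.
- screwdriver: Screwdriver with a yellow handle, 200 mm long, 26 mm thick, lying on the bench, loose; origin under its middle, x axis along it. Leave alone.
Things that resemble listed ones, but are neither listed nor needed, are in the scene too. There is more than one size of the cover; the job needs the smallest.

How it is judged (in metres and radians):
On the way, in this order (a step that is already met when the one before it is completed fails the run):
1. the snap tab is pressed in while the cover is still on its seat (value of joint tab above 0.0115 m and y of cover in the frame of unit below -0.07 m), for 0.1 s.
2. the cover is pushed along its rails until the filter is fully uncovered (y of cover in the frame of unit above -0.012 m and z of cover in the frame of unit below 0.062 m), for 0.2 s.
At the end, for the whole second after the job is handed in: The cover lies flat on its rails (within 3 mm of height and 0.06 rad), at rest, pushed so far towards the parking end that the filter is fully uncovered (at least 74 mm from its seat), and the tab is still in (over 10.5 mm) (y of cover in the frame of unit above -0.012 m and z of cover in the frame of unit between 0.055 and 0.061 m and angle between cover's own z axis and vertical below 0.06 rad and linear speed of cover below 0.01 m/s and value of joint tab above 0.0105 m); the robot touches nothing.
It fails at once if the cover is lifted or tipped off its rails (z of cover in the frame of unit above 0.065 m or angle between cover's own z axis and vertical above 0.15 rad).
It fails at once if the robot touches the filter (contact force between any of the arm, the fingers and filter above 0.5 N).
It fails at once if the beaker, jar, spare cartridge or screwdriver is moved more than 20 mm (distance of any of beaker, jar, spare, screwdriver from where it was at the start of the episode above 0.02 m).
It also fails if it takes over 38 s, if anything falls off the work surface, if the arm or the gripper's body presses on something with over 40 N, if the wrist force passes 120 N, or if a joint passes its speed limit or range.

## Working session

There is one attempt and no reset: what is moved stays moved. The work goes in short steps, Python scripts to look and compute and a tool call to move; the robot and the scene stay as the last step left them, time stands still between calls to the robot, and variables do not carry over. Pictures are saved under pics/ and viewed, at most 10 in all, crops included, and the job is handed in when it is done.

Besides the shell and the picture viewer there is one more tool, called after "Call:" by a JSON object that holds its "op" and its "data", one argument or row to a line. move_arm: Moves the arm, as the interface text tells. Its arguments: {"type":"object","properties":{"plan":{"type":"array"},"grip_force":{"type":"number"}},"required":["plan"]}

```bash
mkdir -p pics; ls
python3 - <<'E'
from cell import r
import cv2,numpy as np
for n in("scene","top"):
    s=r.snapshot(n); np.savez(f"{n}0.npz",**s)
    cv2.imwrite(f"pics/{n}0.png",s["frame"][:,:,::-1])
    print(n,s["intrinsics"].tolist(),np.round(-s["R"].T@s["t"]))
o=r.get_obs();print(o,r.tcp_to_grasp)
E
```

```text
pics
scene [[467.7989597805757, 0.0, 275.85008274732735], [0.0, 467.7989597805757, 211.01505005445128], [0.0, 0.0, 1.0]] [ 975. -419.  609.]
top [[442.1783220392179, 0.0, 284.3911898920686], [0.0, 442.1783220392179, 207.33629097712003], [0.0, 0.0, 1.0]] [ 472.  -13. 1059.]
{'time': 0.1, 'joint_positions': array([-1.19900440e+00,  3.20214169e-01,  1.56555007e+00, -5.95062139e-06,
        1.25741651e+00, -2.00302751e-02]), 'joint_velocities': array([ 0.00108131, -0.00061553, -0.00126826, -0.00026295,  0.0001205 ,
       -0.00142558]), 'joint_efforts': array([ 5.94576086e-04, -4.13331485e+01, -2.32509577e+01,  7.30099319e-02,
        4.22297814e-02, -4.49330071e-05]), 'eef_pos': array([ 219.39366196, -531.0041655 ,  213.21499574]), 'eef_rot': array([ 9.80870234e-01,  1.94661126e-01, -1.41724787e-04, -7.81302191e-04]), 'contact_force': array([-0.13703868, -0.23634893, -0.48080247]), 'torque': array([ 0.02528254, -0.03620223,  0.01562844]), 'grip_force': 0.0, 'opening': 0.998207463599843} 18.8
```

View pics/scene0.png

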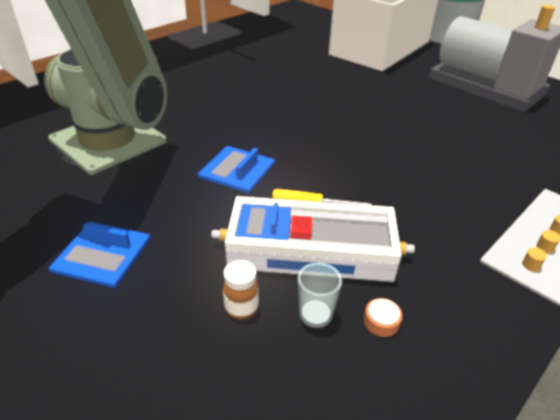

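View pics/top0.png

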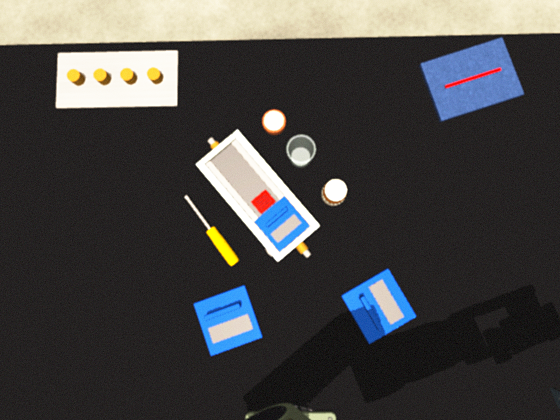

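The top view shows the unit at about (258,195), with its red tab at (263,201). Three blue covers are candidates: (283,223) on the unit, and (228,320) and (380,305) loose on the bench. The one on the unit fits, because it lies on the rails beside the tab and looks smallest. I'll confirm that in an enlarged crop and measure the sizes.

```bash
cat > h.py <<'E'
import numpy as np,cv2
def cloud(s):
    d=s["depth"];K=s["intrinsics"];v,u=np.indices(d.shape)
    P=np.stack([(u-K[0,2])/K[0,0]*d,(v-K[1,2])/K[1,1]*d,d],-1)
    return (P-s["t"])@s["R"]
def pix2w(s,u,v,z):
    K=s["intrinsics"];ray=s["R"].T@np.linalg.solve(K,[u,v,1.]);c=-s["R"].T@s["t"]
    return c+ray*(z-c[2])/ray[2]
def w2pix(s,X):
    c=s["R"]@X+s["t"];p=s["intrinsics"]@c;return p[:2]/p[2]
E
python3 - <<'E'
from h import *
s=dict(np.load("top0.npz"));f=s["frame"].astype(int);P=cloud(s)
cv2.imwrite("pics/crop1.png",cv2.resize(s["frame"][120:270,170:370,::-1],None,fx=4,fy=4,interpolation=cv2.INTER_CUBIC))
R,G,B=f[...,0],f[...,1],f[...,2]
def rep(m,name,mode="rect"):
    n,l,st,c=cv2.connectedComponentsWithStats(m.astype(np.uint8))
    for i in range(1,n):
        if st[i,4]>150:
            q=P[l==i];z=np.median(q[:,2]);xy=np.array([pix2w(s,u,v,z)[:2] for v,u in np.argwhere(l==i)],np.float32)
            print(name,c[i].round(),st[i,4],"z",z.round(1),[np.round(a,1) for a in cv2.minAreaRect(xy)])
rep((B>150)&(R<80),"blue"); rep((R>150)&(G<70)&(B<70),"red")
z=P[...,2];m=(z>60)&(z<76)&(R>170)&(G>170)&(B>170);m[:120]=0
rep(m,"white")
E
```

```text
blue [280. 221.] 1031 z 67.4 [array([532. ,  13.4]), array([86.7, 86.8]), np.float64(39.8)]
blue [376. 307.] 2235 z 12.7 [array([ 341.4, -207.5]), array([128.3, 128.8]), np.float64(29.1)]
blue [226. 317.] 2270 z 12.6 [array([311.6, 143.5]), array([128.5, 128. ]), np.float64(19.2)]
red [263. 201.] 278 z 69.3 [array([582.5,  54.6]), array([34.6, 40.9]), np.float64(39.3)]
white [257. 194.] 2495 z 68.7 [array([597.9,  68.3]), array([289.8, 124. ]), np.float64(39.7)]
white [285. 228.] 354 z 67.6 [array([521.4,   4.5]), array([25.8, 69.9]), np.float64(39.6)]
```

View pics/crop1.png

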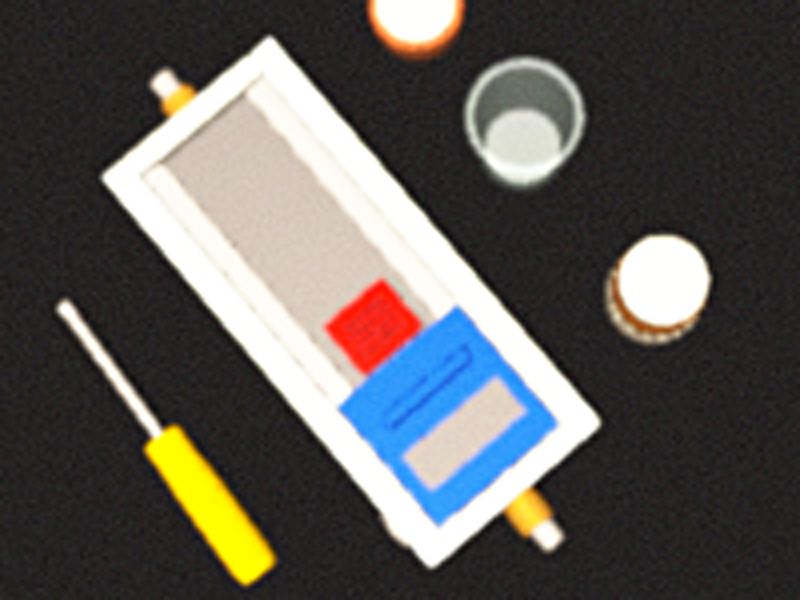

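The crop confirms it. The cover on the unit measures about 87 mm (the two on the bench are 128 mm) and sits beside the red tab at crop (375,328). The fitted unit is 290 x 124 mm at z 68.7, centred at (597.9, 68.3). Its +y axis points along 39.7°, and the cover-to-tab distances match the description. I'll turn the tool so that its x axis lies along the unit's y axis, and close the fingers.

Call:
{"op": "move_arm", "data": {
  "plan": [
    [255, 0, 0, 0, -0.1],
    [255, 0, 0, 0, -0.1],
    [255, 0, 0, 0, -0.1],
    [255, 45, -15, 0, 0],
    [255, 45, -15, 0, 0],
    [255, 45, -15, 0, 0],
    [255, 45, -15, 0, 0],
    [255, 45, -15, 0, 0],
    [255, 45, -15, 0, 0],
    [255, 45, -15, 0, 0]
  ]
}}

```text
time: 1.1
eef_pos: [395.6, -247.8, 213.8]
eef_rot: [0.941, 0.339, -0.0, -0.0]
contact_force: [0.0, -1.5, -0.3]
opening: 0.152
grip_force: 0.0
```

```bash
cat > st.py <<'E'
from cell import r
from h import *
from scipy.spatial.transform import Rotation as Ro
a=np.deg2rad(39.7);U=np.array([[np.sin(a),np.cos(a),0],[-np.cos(a),np.sin(a),0],[0,0,1]]) # cols: unit x,y,z
O=np.array([597.9,68.3,0.])
def st():
    o=r.get_obs();M=Ro.from_quat(o["eef_rot"]).as_matrix();p=o["eef_pos"]
    tg=O+U@[0,-16,100]
    print("t",o["time"],"unit pos",(U.T@(p-O)).round(1),"toolx deg",np.rad2deg(np.arctan2(M[1,0],M[0,0])).round(2),"tilt",M[2,2].round(4),"toTab+100 tool",(M.T@(tg-p)).round(1),"F unit",(U.T@o["contact_force"]).round(2),"open",o["opening"])
if __name__=="__main__": st()
E
python3 st.py
```

```text
t 1.1 unit pos [ 114.  -357.5  213.8] toolx deg 39.61 tilt -1.0 toTab+100 tool [ 341.4 -114.5  113.8] F unit [ 1.13 -0.92 -0.29] open 0.15185302627837685
```

Call:
{"op": "move_arm", "data": {
  "plan": [
    [255, 45, -15, 0, 0],
    [255, 45, -15, 0, 0],
    [255, 45, -15, 0, 0],
    [255, 45, -15, 0, 0],
    [255, 45, -15, 0, 0],
    [255, 45, -15, 0, 0],
    [255, 45, -15, 20, 0],
    [255, 26, -9.5, 30, 0],
    [255, 0, 0, 40, 0],
    [255, 0, 0, 0, 0]
  ]
}}

```text
time: 2.1
eef_pos: [579.8, 55.5, 118.8]
eef_rot: [0.94, 0.34, -0.006, -0.002]
contact_force: [-0.3, -0.6, -0.8]
opening: 0.007
grip_force: 0.0
```

Run:
```python
from st import *
st()
s=r.snapshot("scene")
c=w2pix(s,O+U@[0,-16,75]).astype(int);print(c)
x0,y0=c-[100,75];cv2.imwrite("pics/scene1.png",cv2.resize(s["frame"][max(y0,0):y0+150,x0:x0+200,::-1],None,fx=4,fy=4,interpolation=cv2.INTER_CUBIC))
```

```text
t 2.1 unit pos [ -1.7 -22.1 118.8] toolx deg 39.74 tilt -0.9999 toTab+100 tool [ 6.3  1.8 18.7] F unit [ 0.31 -0.58 -0.81] open 0.006656193324997296
[303 219]
```

View pics/scene1.png

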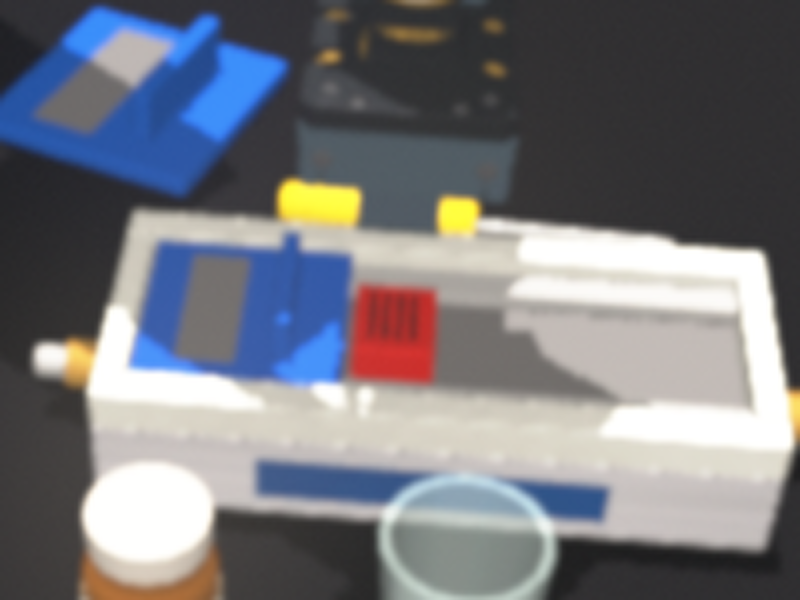

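The crop shows the grey fingertips at about (400,228), hanging above the red tab (395,330) and in front of the screwdriver. The arm hasn't quite settled, so I'll hold briefly and re-read before correcting.

Call:
{"op": "move_arm", "data": {
  "plan": [
    [255, 0, 0, 10, 0],
    [255, 0, 0, 0, 0],
    [255, 0, 0, 0, 0]
  ]
}}

```text
time: 2.45
eef_pos: [584.6, 54.4, 115.9]
eef_rot: [0.941, 0.339, 0.001, 0.0]
contact_force: [-0.0, 0.1, 0.5]
opening: 0.003
grip_force: 0.0
```

Run:
```python
from st import *
st()
s=r.snapshot("scene");p=r.get_obs()["eef_pos"];c=w2pix(s,O+U@[0,-16,75]).astype(int)
print("crop px of TCP at z 118.8:",(w2pix(s,np.array([579.8,55.5,118.8]))-[203,144])*4)
```

```text
t 2.45 unit pos [  2.2 -19.1 115.9] toolx deg 39.58 tilt -1.0 toTab+100 tool [ 3.1 -2.3 15.9] F unit [-0.1   0.02  0.45] open 0.0032719417225244756
crop px of TCP at z 118.8: [394.4482182  219.65942381]
```

Call:
{"op": "move_arm", "data": {
  "plan": [
    [255, 3, -2, 15, 0],
    [255, 0, 0, 15, 0],
    [255, 0, 0, 10, 0],
    [255, 0, 0, 4, 0],
    [255, 0, 0, 4, 0],
    [255, 0, 0, 4, 0],
    [255, 0, 0, 4, 0],
    [255, 0, 0, 3, 0],
    [255, 0, 0, 0, 0]
  ]
}}

```text
time: 3.4
eef_pos: [585.3, 58.4, 55.3]
eef_rot: [0.941, 0.339, 0.0, 0.0]
contact_force: [-0.0, -0.9, 0.2]
opening: 0.006
grip_force: 0.2
```

```bash
python3 st.py
```

```text
t 3.4 unit pos [ -0.4 -16.1  55.3] toolx deg 39.64 tilt -1.0 toTab+100 tool [  0.1   0.4 -44.7] F unit [ 0.69 -0.61  0.22] open 0.0056757475955354
```

Call:
{"op": "move_arm", "data": {
  "plan": [
    [255, 0, 0, 1, 0],
    [255, 0, 0, 1, 0],
    [255, 0, 0, 1, 0],
    [255, 0, 0, 0, 0],
    [255, 0, 0, 0, 0]
  ]
}}

```text
time: 3.9
eef_pos: [585.3, 58.4, 54.2]
eef_rot: [0.941, 0.339, 0.001, 0.0]
contact_force: [-3.6, -0.7, 11.5]
opening: 0.004
grip_force: 6.0
```

```bash
python3 st.py
```

```text
t 3.9 unit pos [ -0.4 -16.   54.2] toolx deg 39.64 tilt -1.0 toTab+100 tool [  0.1   0.4 -45.8] F unit [-1.77 -3.16 11.52] open 0.004091590740390638
```

The press stopped hard at z = 54.2 with 11.5 N, so the tab is fully in. Next I lift clear of the rib (top at z = 88) and move behind it.

Call:
{"op": "move_arm", "data": {
  "plan": [
    [255, 0, 0, -15, 0],
    [255, 0, 0, -25, 0],
    [255, 0, 0, -23, 0],
    [255, -20, 0, 0, 0],
    [255, -25, 0, 0, 0],
    [255, -25, 0, 0, 0],
    [255, -12, 0, 0, 0],
    [255, 0, 0, 0, 0],
    [255, 0, 0, 0, 0],
    [255, 0, 0, 0, 0]
  ]
}}

```text
time: 4.9
eef_pos: [523.1, 6.6, 115.5]
eef_rot: [0.941, 0.339, 0.001, 0.0]
contact_force: [0.5, 0.1, -0.0]
opening: 0.003
grip_force: 0.0
```

Run:
```python
from st import *
st()
s=r.snapshot("scene")
cv2.imwrite("pics/scene2.png",cv2.resize(s["frame"][144:294,203:403,::-1],None,fx=4,fy=4,interpolation=cv2.INTER_CUBIC))
```

```text
t 4.9 unit pos [ -0.3 -97.  115.5] toolx deg 39.66 tilt -1.0 toTab+100 tool [81.   0.2 15.6] F unit [ 0.22  0.43 -0.01] open 0.0029246420601958868
```

View pics/scene2.png

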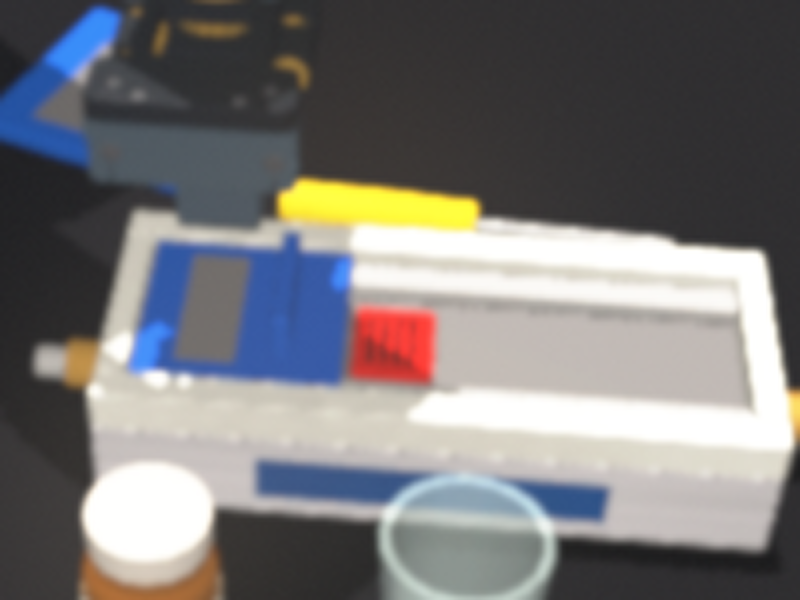

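The picture shows the tab sunk into the channel (top edge now at crop y≈310, was 287) and the cover still on its seat. The fingers hang behind the rib (290,290), so I'll descend there and start pushing.

Call:
{"op": "move_arm", "data": {
  "plan": [
    [255, -2, 0, 20, 0],
    [255, 0, 0, 15, 0],
    [255, 0, 0, 8, 0],
    [255, 0, 0, 0, 0],
    [255, 0, 0, 0, 0],
    [255, 4, 0, 0, 0],
    [255, 4, 0, 0, 0],
    [255, 4, 0, 0, 0],
    [255, 4, 0, 0, 0],
    [255, 4, 0, 0, 0]
  ]
}}

```text
time: 5.95
eef_pos: [535.8, 17.6, 72.7]
eef_rot: [0.941, 0.339, -0.0, 0.0]
contact_force: [-1.2, -1.3, 2.0]
opening: 0.005
grip_force: 1.1
```

```bash
python3 st.py
```

```text
t 5.95 unit pos [ -0.7 -80.2  72.7] toolx deg 39.65 tilt -1.0 toTab+100 tool [ 64.2   0.6 -27.4] F unit [ 0.24 -1.8   2.04] open 0.005475880957823995
```

Call:
{"op": "move_arm", "data": {
  "plan": [
    [255, 7, 0, 0, 0],
    [255, 10, 0, 0, 0],
    [255, 10, 0, 0, 0],
    [255, 10, 0, 0, 0],
    [255, 10, 0, 0, 0],
    [255, 10, 0, 0, 0],
    [255, 10, 0, 0, 0],
    [255, 10, 0, 0, 0],
    [255, 7, 0, 0, 0],
    [255, 0, 0, 0, 0]
  ]
}}

```text
time: 6.95
eef_pos: [601.7, 72.1, 72.4]
eef_rot: [0.941, 0.339, 0.001, -0.0]
contact_force: [0.5, 0.2, 0.5]
opening: 0.003
grip_force: 0.0
```

```bash
python3 st.py
```

```text
t 6.95 unit pos [-0.5  5.3 72.4] toolx deg 39.66 tilt -1.0 toTab+100 tool [-21.3   0.5 -27.7] F unit [0.19 0.51 0.48] open 0.0034369630815477047
```

Call:
{"op": "move_arm", "data": {
  "plan": [
    [255, 5, 0, 0, 0],
    [255, 8, 0, 0, 0],
    [255, 5, 0, 0, 0],
    [255, 0, 0, 0, 0],
    [255, 0, 0, 0, 0],
    [255, -6, 0, 0, 0],
    [255, -6, 0, -5, 0],
    [255, 0, 0, -20, 0],
    [255, 0, 0, -40, 0],
    [255, 0, 0, -40, 0]
  ]
}}

```text
time: 7.95
eef_pos: [604.0, 74.3, 178.5]
eef_rot: [0.941, 0.339, -0.001, -0.0]
contact_force: [-0.0, 0.2, 1.3]
opening: 0.007
grip_force: 0.0
```

Call:
{"op": "move_arm", "data": {
  "plan": [
    [255, -45, 0, 0, 0],
    [255, -45, 0, 0, 0],
    [255, -45, 0, 0, 0],
    [255, -45, 0, 0, 0],
    [255, -20, 0, 0, 0],
    [255, 0, 0, 0, 0],
    [255, 0, 0, 0, 0],
    [255, 0, 0, 0, 0]
  ]
}}

```text
time: 8.75
eef_pos: [452.0, -52.3, 177.8]
eef_rot: [0.941, 0.339, 0.001, 0.0]
contact_force: [-0.3, 0.5, 0.2]
opening: 0.007
grip_force: 0.0
```

Run:
```python
from st import *
st()
s=r.snapshot("top");f=s["frame"].astype(int);m=(f[...,2]>110)&(f[...,0]<80);m[:120]=0;m[260:]=0
for nm,z in(("cover",66),):
    n,l,stt,c=cv2.connectedComponentsWithStats(m.astype(np.uint8))
    for i in range(1,n):
        if stt[i,4]>150:
            xy=np.array([pix2w(s,u,v,z)[:2] for v,u in np.argwhere(l==i)],np.float32);R=cv2.minAreaRect(xy)
            print(R,"unit",U.T@(np.r_[R[0],66]-O),"z",np.median(cloud(s)[l==i][:,2]))
cv2.imwrite("pics/top2.png",cv2.resize(s["frame"][120:270,170:370,::-1],None,fx=4,fy=4,interpolation=cv2.INTER_CUBIC))
```

```text
t 8.75 unit pos [  -0.4 -189.3  177.8] toolx deg 39.66 tilt -1.0 toTab+100 tool [173.2   0.3  78. ] F unit [-0.54  0.11  0.16] open 0.006540147224653223
((618.6700439453125, 85.59590148925781), (87.75350189208984, 87.26727294921875), 39.689483642578125) unit [-4.02232693e-02  2.70285278e+01  6.60000000e+01] z 67.30283230072723
```

View pics/top2.png

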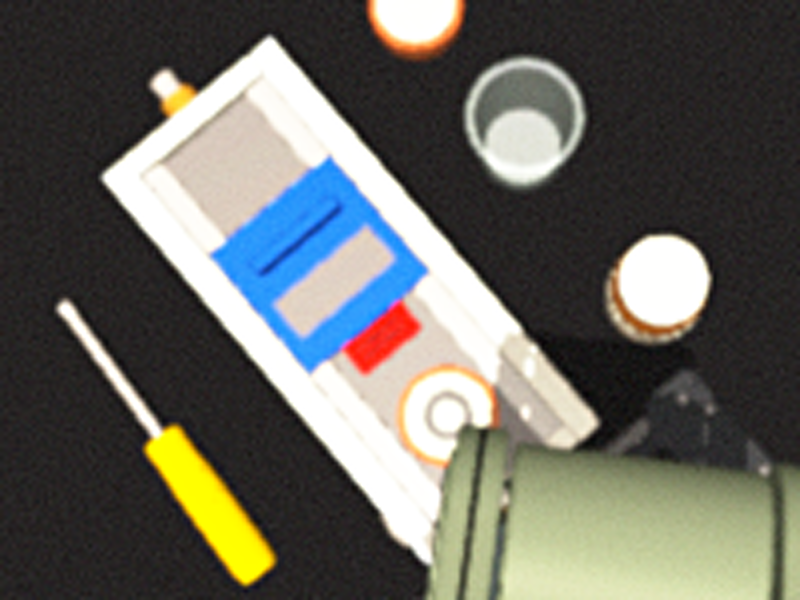

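The cover lies flat on the rails at unit y ≈ +27 mm (crop (320,265)). The filter at (447,413) is clear of the cover, the tab is in, the other items haven't moved and the arm touches nothing. I'm handing in.

```bash
python3 -c "
from cell import r
print(r.sign_off())"
```

```text
the job is handed in; nothing more can be done
None
```

The job is handed in: the red tab is pressed fully in, the cover is pushed to about y = +27 mm and lies flat on its rails, and the filter is uncovered with nothing else on the bench moved; the hand-in returned no verdict.

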